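# Set the dimmer lever to its index

## Task

Two lamp dimmers stand on the bench. Turn up the one with the yellow knob: swing its lever clockwise round its pivot until it lies in line above the red index hand of the same dimmer, and let go of it there. Do not shift that red hand, and leave the lever with the blue knob where it is.

Things in the scene. Friction and masses are not known exactly. Their poses are not given: they have to be found in the camera images.
- amber_knob (a point): centre of the yellow knob: upright, round, 22 mm across, z = 72 to 115 mm, on the free end of a flat dark lever (10 mm wide, z = 64 to 70 mm) that swings level about a vertical pivot, knob axis 65 mm from it. Friction (2 N at the knob) holds it where left; no spring. Starts near the left end of its half-circle; clockwise from above = left end, then away from the robot, then right end
- amber_pivot (a point): pivot axis of the yellow-knob lever and of its red index hand, at the height of the case's top (50 mm). The case is a fixed grey box 140 mm deep, 190 mm wide, 50 mm tall, with a pale half-round scale on top; the pivot lies 35 mm nearer the robot than its middle. x points to the rear of the case (away from the robot, give or take some yaw), y to its left
- amber_index_tip (a point): outer end of the red index hand of the yellow-knob dimmer: flat, 6 to 9 mm wide, lying over the scale, on the same pivot, ending 84 mm from it at z = 55 mm (the lever passes 7 mm above it). Turns stiffly; not to be shifted. Stands clockwise of the lever's start. The lever is right when knob and tip lie in the same direction from the pivot
- blue_knob (a point): centre of the blue knob of the other dimmer, same in build and size, with its own red hand: leave its lever alone

How it is judged:
By the outcome, as a careful person would: the job done as asked, in the order asked, and still so for the second after the job is handed in, with the robot touching nothing.
It also fails if it takes over 32 s, if anything falls off the work surface, if the arm or the gripper's body presses on something with over 40 N, if the wrist force passes 120 N, or if a joint passes its speed limit or range.

## Robot

A 6-joint arm with a two-finger parallel gripper is mounted at the origin on a cart in front of the work surface, level with it; the furniture and walls round the work are solid. World frame = base frame: x ahead of the robot, y to its left, z up, the work surface at z = 0. Lengths are in m, angles in degrees, forces in N, time in s.
With the tool pointing down it reaches from about 0.4 to 0.825 m from the base axis. Payload 7 kg.
Tool frame: the origin (TCP) lies midway between the tips of the shut fingers; the grasp point (between the pads) lies 19 mm behind it; z points along the fingers, y is the direction in which the jaws open and shut (so a half turn about z gives the same grasp; the last joint's range is limited). The gripper opens to 88 mm and grips with 3 to 60 N. Pads are 19 mm wide; open, the fingers measure 130 mm over their backs; the gripper's body (78 mm by 193 mm) begins 47 mm behind the grasp point.
Start: joints at [16.507, 20.546, 0.682, 0, -70.136, -16.507], TCP at [0.675, -0, 0.227] pointing down, gripper open.
Joint ranges: [-176.03, 176.03], [-82.01, 121.73], [-58.28, 71.71], [-173.87, 95.51], [-174.79, -0.11], [-173.66, 173.66]. Speed limits (degrees/s): [136.94, 136.94, 172.46, 180, 180, 180].

## Interface

Orientations are given as [roll, pitch, yaw] about the fixed x, y, z axes, in that order (R = Rz(yaw) Ry(pitch) Rx(roll)).
In Python, from plant import r gives the robot as it stands. The module is installed in compiled form; this text tells all that it offers.
- The arm moves only by the tool send_rows, never from a script. Its argument "motion" is a list of rows, each an object with "travel": the shift along the tool's x, y, z in m, a list of three; "spin": the turn about the tool's z in degrees. In form: [{"travel": [tx, ty, tz], "spin": spin}, ...]. A call has 1 to 5 rows; each row shifts and turns the pose as measured when the row begins, along the tool's axes as they then stand; what a row does not reach is not made up. A row lasts 1/12 s, in which the tool goes at most 41.7 mm and 7.16 degrees, less where a joint would pass 70% of its speed; a pose out of reach is approached as far as the arm can. A call is refused whole if a number of a shift passes 0.0417 or a number of a turn 7.16, either way. A call with a gripper value outside its range is refused whole. "gripper" is the gripper command: -1 is shut, 1 is fully open, values between are in proportion, set as the call begins (left out, the last holds). The fingers move at their own pace and stop on an object; "squeeze" is the grip in N (left out, the last holds). Time passes only in rows, so rows that do not move let the fingers close. It gives the time, the measured TCP pose, the force and the opening at its end, in the units of the state.
- r.get_state(): the state, without advancing time (a new reading comes with each control period).
- r.capture(name): name is "scene" or "side" or "wrist"; returns (picture, depth): 420x560x3 uint8, blue, green, red; 420x560 float32, m along the optical axis (not along the pixel's ray), 0 where there is no reading.
- r.get_calibration(name): a dict with "fov_y" (degrees; the focal length in pixels is half the picture's height over the tangent of half this angle, whatever the lens; pixels are square), "cx", "cy" (the principal point, pixels), "origin" and "orientation" of the camera in the world. Camera axes: x right, y down, z forward; pixel columns grow to the right and rows downward; lengths in m; the calibration is good to about 2 mm. A picture is of the moment at which its call begins: read the wrist's pose just before it. get_calibration takes no time and is no camera call; for the wrist camera it gives the pose at the moment of the call.
- r.close_job(): hands the job in, once; it reports no verdict.
Trained networks look in the newest picture that a camera, given by its name, has taken for a name from the list of things; names that differ only in an ending like _2 or _b are one class to them, and where a whole thing is asked for, a point or a joint stands for the part that bears it (a point fixed in the world has none). Each returns a list of dicts, best first, with "conf" (0 to 1); they miss things now and then, are a little off and sometimes report something else, mostly with a low value. They report only what shows in the picture. A call takes as long as a camera call.
- r.boxes_of(camera, target): "at" ([x, y, z] in m, in the coordinates of the camera as it stood for that picture, good to about 4 mm: the middle of the surface that is visible of it).
- r.pinpoint(camera, target): "at" ([x, y, z] in m, in the coordinates of the camera as it stood for that picture, good to about 4 mm: a listed point, or the origin of a listed thing).
The state is a dict: "time_s": time; "joints": joint angles; "qd": joint speeds; "joint_torque": joint torques, N m; "tcp_pos": TCP position; "eef_rot": TCP orientation; "contact_force": force on the tool from outside, world axes, zero at the start; "moment": the same for the moment, N m; "gripper_width": finger opening in m.
Only numpy, scipy, OpenCV 4.12 (cv2) and the standard library are available. Lean on these libraries where they do the work, as an engineer would, in place of code of your own. Each camera call takes 0.05 s, during which the arm holds its last target. There are 200 camera calls.

## Working session

There is one attempt and no reset: what is moved stays moved. The work goes in short steps, Python scripts to look and compute and a tool call to move; the robot and the scene stay as the last step left them, time stands still between calls to the robot, and variables do not carry over. Pictures are saved under pics/ and viewed, about 8 in all and at most 12, crops included, and the job is handed in when it is done.

Besides the shell and the picture viewer there is one more tool, called after "Call:" as name(argument=value, ...), one argument or row to a line, values as JSON. send_rows: Moves the arm, as the interface text tells. Its arguments: {"type":"object","properties":{"motion":{"type":"array"},"gripper":{"type":"number"},"squeeze":{"type":"number"}},"required":["motion"]}

```bash
mkdir -p pics; cat > h.py <<'E'
import numpy as np, cv2
from scipy.spatial.transform import Rotation as R
from plant import r
def T(cal):
    o=np.array(cal["orientation"],float)
    M=o if o.shape==(3,3) else R.from_euler('xyz',o,degrees=True).as_matrix()
    return M,np.array(cal["origin"])
def find(cam,names):
    M,o=T(r.get_calibration(cam))
    for n in names:
        for d in r.pinpoint(cam,n)[:3]:
            print(cam,n,round(d["conf"],2),np.round(M@np.array(d["at"])+o,4))
def px(cam,p):
    c=r.get_calibration(cam);M,o=T(c);f=210/np.tan(np.radians(c["fov_y"]/2))
    q=M.T@(np.array(p)-o);return q[0]/q[2]*f+c["cx"],q[1]/q[2]*f+c["cy"]
def world(cam,u,v,d):
    c=r.get_calibration(cam);M,o=T(c);f=210/np.tan(np.radians(c["fov_y"]/2))
    return M@np.array([(u-c["cx"])/f*d,(v-c["cy"])/f*d,d])+o
N=["amber_knob","amber_pivot","amber_index_tip","blue_knob"]
E
python3 - <<'E'
from h import *
for c in ["scene","side","wrist"]:
    im,d=r.capture(c); cv2.imwrite(f"pics/{c}0.png",im); np.save(c+"0.npy",d)
    if c=="scene":print(r.get_calibration(c))
    find(c,N)
print(r.get_state())
E
```

```text
{'fov_y': 47.36695523946554, 'cx': 287.6542801044297, 'cy': 207.9714161577885, 'origin': array([ 0.06939214, -0.50510454,  0.83091435]), 'orientation': array([-135.39992666,   -0.9208822 ,  -42.98484184])}
scene amber_knob 0.8 [ 0.5548 -0.1551  0.0954]
scene amber_pivot 0.63 [ 0.5577 -0.2163  0.0528]
scene amber_index_tip 0.57 [ 0.6257 -0.1699  0.0533]
scene blue_knob 0.63 [0.6158 0.143  0.0912]
side amber_knob 0.58 [ 0.5594 -0.1545  0.0947]
side amber_pivot 0.58 [ 0.558  -0.2169  0.0501]
side amber_index_tip 0.52 [ 0.6265 -0.1707  0.0549]
side amber_index_tip 0.45 [ 0.5625 -0.1554  0.094 ]
side blue_knob 0.8 [0.6178 0.1427 0.0926]
{'time_s': 0.75, 'joints': array([ 1.65073062e+01,  2.05433474e+01,  6.81027356e-01, -2.48300556e-03,
       -7.01325952e+01, -1.65084301e+01]), 'qd': array([-0.01867264, -0.12559202, -0.0272724 , -0.08682583,  0.00593986,
       -0.06562632]), 'joint_torque': array([-1.04382880e-04, -5.82240558e+01,  2.93261397e+01,  7.00145468e+00,
        1.26081513e-02, -2.93059622e-05]), 'tcp_pos': array([6.74982431e-01, 3.44404021e-06, 2.26580368e-01]), 'eef_rot': array([-1.79995788e+02,  3.68388811e-03, -9.00019675e+01]), 'contact_force': array([-0.14576573, -0.10964672,  0.12652009]), 'moment': array([0.07114024, 0.00529001, 0.06634911]), 'gripper_width': 0.08766739454651282}
```

View pics/scene0.png

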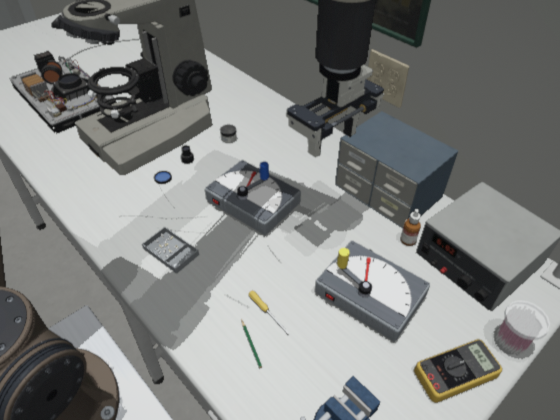

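View pics/wrist0.png

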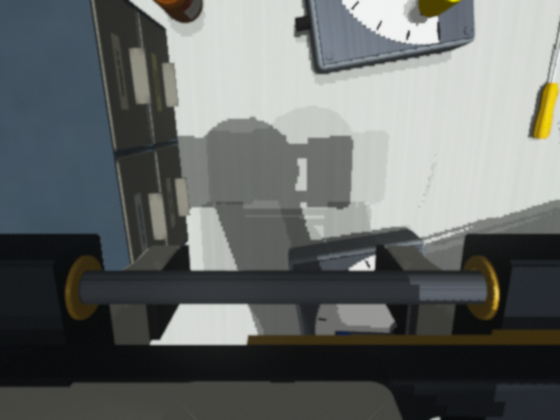

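The scene view shows the amber dimmer (yellow knob at about (343,258), pivot (365,288), red tip (368,260)) on the right, and the blue one at (250,195). The wrist view only clips the amber case at the top edge, so I'll move closer.

Call:
send_rows(
  motion=[
    {"travel": [0.03, 0.024, 0], "spin": 0},
    {"travel": [0.03, 0.024, 0], "spin": 0},
    {"travel": [0.03, 0.024, 0], "spin": 0},
    {"travel": [0, 0.024, 0], "spin": 0},
    {"travel": [0, 0, 0], "spin": 0},
  ],
)

```text
time_s: 1.17
tcp_pos: [0.576, -0.0921, 0.2244]
eef_rot: [179.9, -0.0, -89.9]
contact_force: [0.0, 0.6, 0.1]
gripper_width: 0.0876
```

```bash
python3 - <<'E'
from h import *
s=r.get_state();print(s["time_s"],s["tcp_pos"],s["eef_rot"],s["contact_force"]);print(r.get_calibration("wrist"))
im,d=r.capture("wrist"); cv2.imwrite("pics/wrist1.png",im); np.save("w1.npy",d)
find("wrist",N)
for p in ([.5575,-.2165,.05],[.557,-.155,.115],[.626,-.17,.055]):print(px("wrist",p))
a=cv2.imread("pics/scene0.png")[230:340,300:440];b=cv2.imread("pics/side0.png")
cv2.imwrite("pics/c.png",np.hstack([cv2.resize(a,(400,314)),cv2.resize(b,(400,314))]))
E
```

```text
1.1667 [ 0.5760189  -0.09210984  0.22442933] [ 1.79894257e+02 -2.36261407e-02 -8.98546584e+01] [0.03476974 0.59774785 0.08211611]
{'fov_y': 60.97339831674177, 'cx': 282.06026391036596, 'cy': 210.04859335698242, 'origin': array([ 0.57677132, -0.15902247,  0.38254634]), 'orientation': array([ 1.65400848e+02, -1.08708443e-01, -1.79827424e+02])}
wrist amber_knob 0.69 [ 0.563  -0.1502  0.0861]
wrist amber_pivot 0.6 [ 0.5595 -0.2178  0.0459]
wrist amber_index_tip 0.85 [ 0.6264 -0.1711  0.053 ]
(np.float64(309.7281136076794), np.float64(46.26656803945528))
(np.float64(315.0941026124185), np.float64(120.70543557217468))
(np.float64(230.83964326443862), np.float64(102.02548672738013))
```

View pics/wrist1.png

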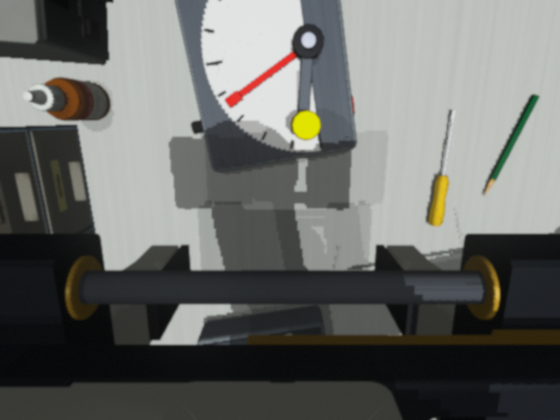

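View pics/c.png

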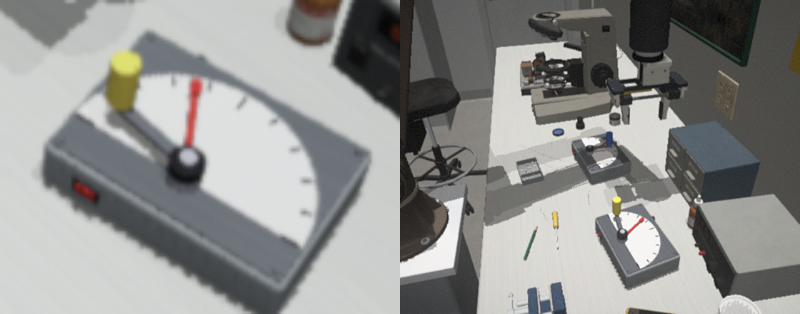

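The wrist view shows the knob at (306,124), the hub at (309,40) and the red tip at (232,101). I'll refine these from colour blobs.

```bash
cat >> h.py <<'E'
def plane(cam,u,v,z):
    a=world(cam,u,v,1.);o=T(r.get_calibration(cam))[1]
    return o+(a-o)*(z-o[2])/(a[2]-o[2])
def measure(im,d,cam="wrist"):
    hsv=cv2.cvtColor(im,cv2.COLOR_BGR2HSV)
    y=cv2.inRange(hsv,(24,180,120),(34,255,255)); rd=cv2.inRange(hsv,(0,170,120),(6,255,255))|cv2.inRange(hsv,(175,170,120),(180,255,255))
    out={}
    for n,m in (("y",y),("r",rd)):
        k,l,st,c=cv2.connectedComponentsWithStats(m)
        for i in range(1,k):
            if st[i,4]>60:
                vs,us=np.where(l==i); dd=np.median(d[vs,us]); print(n,st[i],c[i].round(1),"depth pt",world(cam,*c[i],dd).round(4))
                P=np.array([plane(cam,u,v,.055 if n=="r" else .115) for u,v in zip(us,vs)])
                w=P[:,:2]-P[:,:2].mean(0); e=np.linalg.svd(w,full_matrices=False)[2][0]
                print("   plane mean",P.mean(0).round(4),"axis deg",np.degrees(np.arctan2(e[1],e[0])).round(2),"ext",(w@e).min().round(4),(w@e).max().round(4))
E
python3 - <<'E'
from h import *
im=cv2.imread("pics/wrist1.png");measure(im,np.load("w1.npy"))
im=cv2.imread("pics/scene0.png");measure(im,np.load("scene0.npy"),"scene")
print(plane("wrist",308.5,40,.075),plane("wrist",308.5,40,.06))
E
```

```text
y [292 111  29  28 630] [305.8 124.5] depth pt [ 0.5637 -0.1523  0.1143]
   plane mean [ 0.5637 -0.1523  0.115 ] axis deg 169.07 ext -0.0102 0.0104
y [430 177  18  48 417] [439.6 201.4] depth pt [ 0.4129 -0.0717  0.013 ]
   plane mean [ 0.4595 -0.0952  0.115 ] axis deg 87.75 ext -0.0192 0.0181
r [227  52  69  54 457] [258.7  80.1] depth pt [ 0.6014 -0.1883  0.0555]Traceback (most recent call last):
  File "<stdin>", line 2, in <module>
  File "h.py", line 32, in measure
    P=np.array([plane(cam,u,v,.055 if n=="r" else .115) for u,v in zip(us,vs)])
                ~~~~~^^^^^^^^^^^^^^^^^^^^^^^^^^^^^^^^^^
  File "h.py", line 21, in plane
    a=world(cam,u,v,1.);o=T(r.get_calibration(cam))[1]
                            ~~~~~~~~~~~~~~~~~^^^^^
ValueError: time passes only in moves, steps and waits
```

```bash
cat > fix.py <<'E'
s=open("h.py").read()
s=s.replace('r.get_calibration(','cal(').replace('from plant import r\n','from plant import r\nimport functools\n@functools.cache\ndef cal(c): return r.get_calibration(c)\n')
open("h.py","w").write(s)
E
python3 fix.py
python3 - <<'E'
from h import *
im=cv2.imread("pics/wrist1.png");measure(im,np.load("w1.npy"))
im=cv2.imread("pics/scene0.png");measure(im,np.load("scene0.npy"),"scene")
print(plane("wrist",308.5,40,.075),plane("wrist",308.5,40,.06))
E
```

```text
y [292 111  29  28 630] [305.8 124.5] depth pt [ 0.5637 -0.1523  0.1143]
   plane mean [ 0.5637 -0.1523  0.115 ] axis deg 169.07 ext -0.0102 0.0104
y [430 177  18  48 417] [439.6 201.4] depth pt [ 0.4129 -0.0717  0.013 ]
   plane mean [ 0.4595 -0.0952  0.115 ] axis deg 87.75 ext -0.0192 0.0181
r [227  52  69  54 457] [258.7  80.1] depth pt [ 0.6014 -0.1883  0.0555]
   plane mean [ 0.6016 -0.1882  0.055 ] axis deg 34.92 ext -0.0379 0.033
[ 0.56037934 -0.21660556  0.075     ] [ 0.55935751 -0.21950901  0.06      ]
```

Call:
send_rows(
  motion=[
    {"travel": [0.03, 0.006, 0], "spin": 0},
    {"travel": [0.03, 0.006, 0.02], "spin": 0},
    {"travel": [0, 0, 0.03], "spin": 0},
    {"travel": [0, 0, 0.02], "spin": 0},
    {"travel": [0, 0, 0], "spin": 0},
  ],
)

```text
time_s: 1.83
tcp_pos: [0.5751, -0.1498, 0.1522]
eef_rot: [-179.8, -0.1, -89.3]
contact_force: [-1.4, 0.5, -0.7]
gripper_width: 0.0874
```

```bash
python3 - <<'E'
from h import *
for c in("wrist","scene"):
    im,d=r.capture(c); cv2.imwrite(f"pics/{c}2.png",im); measure(im,d,c)
print(r.get_state()["tcp_pos"])
E
```

```text
y [296 214  32  13 327] [311.5 221. ] depth pt [ 0.5597 -0.1596  0.1165]
   plane mean [ 0.5596 -0.1592  0.115 ] axis deg -179.36 ext -0.0089 0.009
y [309 239  16   5  67] [315.8 240.9] depth pt [ 0.5569 -0.1478  0.1169]
   plane mean [ 0.5567 -0.1471  0.115 ] axis deg -176.73 ext -0.004 0.0048
r [ 59   8  13  10 102] [65.2 12.2] depth pt [ 0.7303 -0.2861  0.0362]
   plane mean [ 0.7198 -0.2814  0.055 ] axis deg 170.75 ext -0.004 0.0038
r [247 124  52  35 247] [276.9 138.8] depth pt [ 0.5809 -0.2021  0.0578]
   plane mean [ 0.581  -0.2019  0.055 ] axis deg 33.32 ext -0.017 0.0249
[ 0.57689364 -0.14970661  0.15563332]
```

Call:
send_rows(
  motion=[
    {"travel": [0.002, 0.015, 0], "spin": 0},
    {"travel": [0.002, 0, 0.025], "spin": 0},
    {"travel": [0, 0, 0.025], "spin": 0},
    {"travel": [0, 0, 0.015], "spin": 0},
    {"travel": [0, 0, 0], "spin": 0},
  ],
)

```text
time_s: 2.35
tcp_pos: [0.5715, -0.1519, 0.0981]
eef_rot: [-178.8, -0.3, -88.9]
contact_force: [0.7, 0.1, -0.1]
gripper_width: 0.0877
```

```bash
python3 - <<'E'
from h import *
s=r.get_state();print(s["tcp_pos"],s["eef_rot"],s["contact_force"])
im,d=r.capture("scene"); cv2.imwrite("pics/scene3.png",im); 
im2,d=r.capture("side")
im3,d=r.capture("wrist")
u,v=map(int,px("side",[.56,-.15,.1]));
cv2.imwrite("pics/d.png",np.hstack([cv2.resize(im2[v-45:v+45,u-60:u+60],(400,300)),cv2.resize(im3,(400,300))]))
E
```

```text
[ 0.57151138 -0.15190947  0.09813916] [-178.76486689   -0.27800658  -88.90377464] [ 0.67293149  0.13177379 -0.11763405]
```

View pics/d.png

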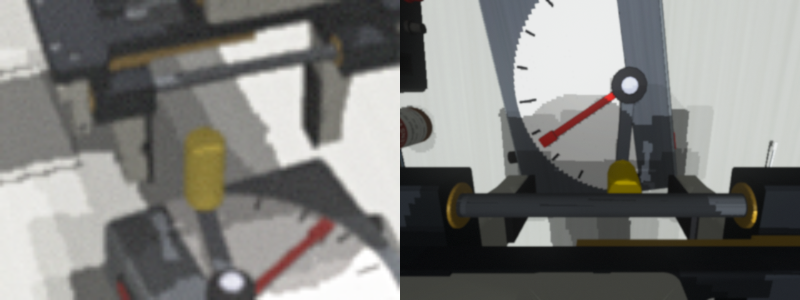

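The knob sits between the fingers, about 10 mm off-centre toward −x.

Call:
send_rows(
  motion=[
    {"travel": [0, 0.01, 0.01], "spin": 0},
    {"travel": [0, 0, 0.006], "spin": 0},
    {"travel": [0, 0, 0], "spin": 0},
  ],
)

```text
time_s: 2.75
tcp_pos: [0.5676, -0.152, 0.0898]
eef_rot: [-178.1, -0.3, -88.8]
contact_force: [0.3, 0.1, -0.3]
gripper_width: 0.0876
```

Call:
send_rows(
  motion=[
    {"travel": [0, 0.008, 0.006], "spin": 0},
    {"travel": [0, 0.003, 0.003], "spin": 0},
    {"travel": [0, 0, 0], "spin": 0},
  ],
)

```text
time_s: 3.0
tcp_pos: [0.5583, -0.1522, 0.0823]
eef_rot: [-177.8, -0.4, -88.7]
contact_force: [0.5, -0.1, 0.2]
gripper_width: 0.0875
```

Call:
send_rows(
  motion=[
    {"travel": [0, -0.004, 0], "spin": 0},
    {"travel": [0, 0, 0], "spin": 0},
    {"travel": [0, 0, 0], "spin": 0},
    {"travel": [0, 0, 0], "spin": 0},
    {"travel": [0, 0, 0], "spin": 0},
  ],
  gripper=-1,
  squeeze=8,
)

```text
time_s: 3.42
tcp_pos: [0.5636, -0.1523, 0.0833]
eef_rot: [-177.8, -0.4, -88.7]
contact_force: [-0.1, -0.2, -0.3]
gripper_width: 0.0598
```

Call:
send_rows(
  motion=[
    {"travel": [0, 0, 0], "spin": 0},
    {"travel": [0, 0, 0], "spin": 0},
    {"travel": [0, 0, 0], "spin": 0},
  ],
)

```text
time_s: 3.67
tcp_pos: [0.5638, -0.1523, 0.0834]
eef_rot: [-177.8, -0.4, -88.7]
contact_force: [0.2, -0.4, 0.1]
gripper_width: 0.0398
```

Call:
send_rows(
  motion=[
    {"travel": [0, 0, 0], "spin": 0},
    {"travel": [0, 0, 0], "spin": 0},
    {"travel": [0, 0, 0], "spin": 0},
    {"travel": [0, 0, 0], "spin": 0},
    {"travel": [0, 0, 0], "spin": 0},
  ],
)

```text
time_s: 4.08
tcp_pos: [0.5627, -0.1522, 0.0831]
eef_rot: [-177.9, -0.4, -88.7]
contact_force: [-0.3, 0.3, 0.8]
gripper_width: 0.0222
```

Call:
send_rows(
  motion=[
    {"travel": [0.0003, -0.0057, 0], "spin": 5},
    {"travel": [0.0003, -0.0057, 0], "spin": 5},
    {"travel": [0.0003, -0.0057, 0], "spin": 5},
    {"travel": [0, 0, 0], "spin": 0},
  ],
)

```text
time_s: 4.42
tcp_pos: [0.5784, -0.1553, 0.0831]
eef_rot: [-178.0, 0.1, -104.3]
contact_force: [2.1, -0.9, 0.4]
gripper_width: 0.0228
```

Call:
send_rows(
  motion=[
    {"travel": [0.0003, -0.0062, 0], "spin": 5.5},
    {"travel": [0.0003, -0.0062, 0], "spin": 5.5},
    {"travel": [0.0003, -0.0062, 0], "spin": 5.5},
    {"travel": [0.0003, -0.0062, 0], "spin": 5.5},
    {"travel": [0, 0, 0], "spin": 0},
  ],
)

```text
time_s: 4.83
tcp_pos: [0.5995, -0.1666, 0.0831]
eef_rot: [-178.3, 0.7, -126.4]
contact_force: [0.1, -2.1, -0.1]
gripper_width: 0.0221
```

```bash
python3 - <<'E'
from h import *
s=r.get_state();print(s["tcp_pos"],s["eef_rot"],s["contact_force"])
G=s["tcp_pos"]-.019*R.from_euler('xyz',s["eef_rot"],degrees=True).as_matrix()[:,2]
print("grasp",G, np.degrees(np.arctan2(G[1]+.2165,G[0]-.56)))
for c in("scene","side","wrist"):
    im,d=r.capture(c); cv2.imwrite(f"pics/{c}4.png",im); find(c,N[:3]); measure(im,d,c)
E
```

```text
[ 0.59950283 -0.16660807  0.08313104] [-178.30908002    0.69079597 -126.40572572] [ 0.14265454 -2.08397113 -0.08926358]
grasp [ 0.59891571 -0.16645961  0.10212138] 52.12829843392847
scene amber_knob 0.78 [ 0.5934 -0.1715  0.093 ]
scene amber_pivot 0.63 [ 0.5597 -0.2157  0.0503]
scene amber_index_tip 0.43 [ 0.6268 -0.1675  0.0555]
side amber_knob 0.74 [ 0.6016 -0.1675  0.095 ]
side amber_pivot 0.7 [ 0.558  -0.2192  0.049 ]
side amber_index_tip 0.53 [ 0.6267 -0.173   0.0544]
wrist amber_knob 0.73 [ 0.5981 -0.1665  0.0907]
wrist amber_pivot 0.65 [ 0.5582 -0.2191  0.0473]
r [258 143  21  59 406] [269.6 176.3] depth pt [ 0.583  -0.1998  0.0559]
   plane mean [ 0.5832 -0.1997  0.055 ] axis deg 36.92 ext -0.0179 0.0146
```

View pics/wrist4.png

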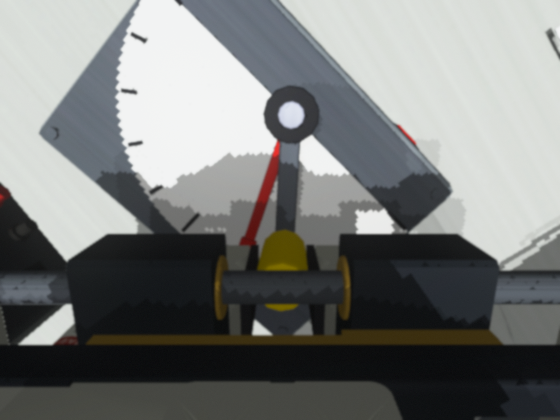

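The hub is at (291,115), the lever runs down to the knob at (282,260), and the red hand lies about 17° ahead of it on the left. I'll continue.

Call:
send_rows(
  motion=[
    {"travel": [0.0003, -0.0057, 0], "spin": 5},
    {"travel": [0.0003, -0.0057, 0], "spin": 5},
    {"travel": [0.0003, -0.0057, 0], "spin": 5},
    {"travel": [0, 0, 0], "spin": 0},
  ],
)

```text
time_s: 5.77
tcp_pos: [0.6099, -0.1766, 0.0833]
eef_rot: [-178.8, 1.1, -141.8]
contact_force: [1.5, -3.1, -0.3]
gripper_width: 0.0219
```

```bash
cat > g.py <<'E'
from h import *
import sys
s=r.get_state();print(s["tcp_pos"],s["eef_rot"],s["contact_force"])
G=s["tcp_pos"]-.019*R.from_euler('xyz',s["eef_rot"],degrees=True).as_matrix()[:,2]
print("grasp",G, np.degrees(np.arctan2(G[1]+.2165,G[0]-.56)))
im,d=r.capture("wrist"); measure(im,d,"wrist")
cv2.imwrite(sys.argv[1],cv2.resize(im[60:300,160:440],(700,600)))
E
python3 g.py pics/g1.png
```

```text
[ 0.60986993 -0.17655996  0.08329584] [-178.75343283    1.07142051 -141.79534517] [ 1.46388055 -3.09115958 -0.3356074 ]
grasp [ 0.60933518 -0.17645482  0.10228802] 39.066106853262134
y [269 264  26   5  79] [281.3 266.2] depth pt [ 0.5996 -0.1836  0.1146]
   plane mean [ 0.5995 -0.1837  0.115 ] axis deg 128.68 ext -0.0047 0.0048
r [ 26 260  14  11 109] [ 32.3 265.6] depth pt [ 0.7293 -0.2856  0.0343]
   plane mean [ 0.7115 -0.2787  0.055 ] axis deg -26.72 ext -0.0042 0.0042
```

View pics/g1.png

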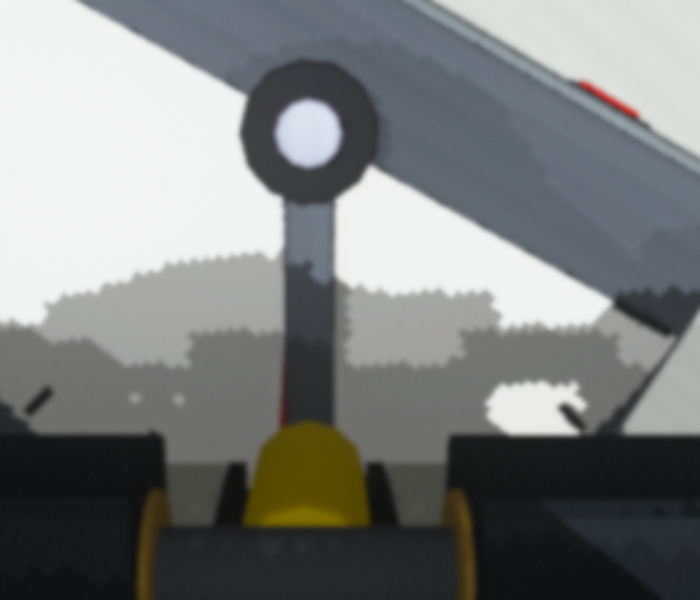

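Only a sliver of red still shows left of the lever, so about 3–4° remain.

Call:
send_rows(
  motion=[
    {"travel": [0.0001, -0.004, 0], "spin": 3.5},
    {"travel": [0, 0, 0], "spin": 0},
    {"travel": [0, 0, 0], "spin": 0},
  ],
)

```text
time_s: 6.07
tcp_pos: [0.6116, -0.1789, 0.0834]
eef_rot: [-178.8, 1.2, -144.5]
contact_force: [1.5, -1.5, -1.8]
gripper_width: 0.0217
```

```bash
python3 g.py pics/g2.png
```

```text
[ 0.6116447  -0.17891162  0.08335929] [-178.82268007    1.15784765 -144.53934413] [ 1.50453015 -1.45199595 -1.75633881]
grasp [ 0.61110557 -0.17881634  0.1023514 ] 36.40391501600141
y [269 264  26   5  80] [281.2 266.2] depth pt [ 0.6012 -0.1856  0.1146]
   plane mean [ 0.601  -0.1857  0.115 ] axis deg -53.67 ext -0.0049 0.0047
```

Call:
send_rows(
  motion=[
    {"travel": [0, 0, 0], "spin": 0},
    {"travel": [0, 0, 0], "spin": 0},
    {"travel": [0, 0, 0], "spin": 0},
    {"travel": [0, 0, 0], "spin": 0},
    {"travel": [0, 0, 0], "spin": 0},
  ],
  gripper=0.2,
)

```text
time_s: 6.53
tcp_pos: [0.6104, -0.1776, 0.0835]
eef_rot: [-178.9, 1.1, -144.2]
contact_force: [-0.1, 0.4, 1.0]
gripper_width: 0.0491
```

Call:
send_rows(
  motion=[
    {"travel": [0, 0, -0.03], "spin": 0},
    {"travel": [0, 0, -0.035], "spin": 0},
    {"travel": [-0.02, 0, -0.035], "spin": 0},
    {"travel": [-0.03, 0, -0.03], "spin": 0},
    {"travel": [-0.01, 0, 0], "spin": 0},
  ],
)

```text
time_s: 6.95
tcp_pos: [0.6522, -0.1423, 0.2174]
eef_rot: [-179.2, 0.8, -144.3]
contact_force: [1.2, 0.5, 0.9]
gripper_width: 0.0527
```

Call:
send_rows(
  motion=[
    {"travel": [0, 0, 0], "spin": 0},
    {"travel": [0, 0, 0], "spin": 0},
    {"travel": [0, 0, 0], "spin": 0},
  ],
)

```text
time_s: 7.2
tcp_pos: [0.6541, -0.1405, 0.2186]
eef_rot: [-179.1, 1.0, -144.1]
contact_force: [-0.5, -0.6, 0.1]
gripper_width: 0.0528
```

```bash
sed -i 's/im\[60:300,160:440\]/im[0:240,140:420]/' g.py; cat >> g.py <<'E'
cv2.imwrite("pics/wlast.png",im);find("wrist",N)
E
python3 g.py pics/g3.png
```

```text
[ 0.65414776 -0.14047771  0.21860857] [-179.11714842    0.97576551 -144.13919803] [-0.54157218 -0.59803613  0.05319456]
grasp [ 0.65371406 -0.14042998  0.23760356] 39.067092747660155
y [484   0  45  33 696] [509.2  14.3] depth pt [ 0.4104 -0.0661  0.0137]
   plane mean [ 0.4623 -0.0978  0.115 ] axis deg 92.45 ext -0.0193 0.0142
y [263 109  27  30 620] [276.3 123.6] depth pt [ 0.6078 -0.1805  0.1148]
   plane mean [ 0.6078 -0.1805  0.115 ] axis deg 32.32 ext -0.01 0.0101
r [109 156  12  12  80] [114.7 161.6] depth pt [ 0.7315 -0.2862  0.0345]
   plane mean [ 0.7233 -0.2798  0.055 ] axis deg -11.26 ext -0.0061 0.0055
wrist amber_knob 0.88 [ 0.6132 -0.1785  0.0878]
wrist amber_pivot 0.65 [ 0.559  -0.2177  0.0458]
wrist amber_index_tip 0.41 [ 0.6216 -0.1712  0.0522]
```

View pics/g3.png

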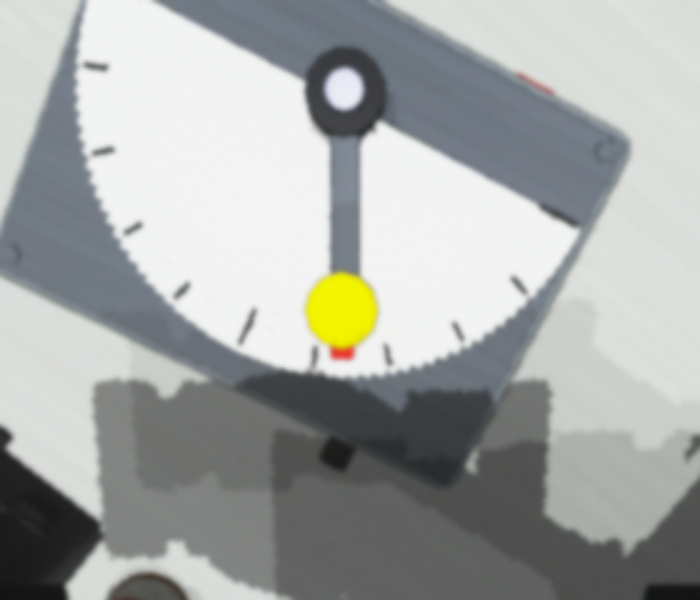

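```bash
python3 - <<'E'
from h import *
im=cv2.imread("pics/wlast.png");hsv=cv2.cvtColor(im,cv2.COLOR_BGR2HSV)
sub=np.zeros(im.shape[:2],np.uint8);sub[135:146,265:290]=1
m=(cv2.inRange(hsv,(0,120,90),(8,255,255))|cv2.inRange(hsv,(172,120,90),(180,255,255)))*sub
vs,us=np.where(m>0);print(len(us),us.min(),us.max(),us.mean(),vs.mean())
t=plane("wrist",us.mean(),vs.mean(),.055)
k=plane("wrist",276.3,123.6,.115)
# hub: bright cap
g=np.zeros_like(sub);g[26:46,268:288]=1
w=(hsv[...,2]>180)*g; vs,us=np.where(w>0);print(us.mean(),vs.mean(),len(us))
# lever edges midline rows 60..100
print(world("wrist",277.5,85,1.)) 
ang=lambda a,b:np.degrees(np.arctan2(a[1]-b[1],a[0]-b[0]))
for z in(.07,.08,.09):
    p=plane("wrist",us.mean(),vs.mean(),z);print(z,p.round(4),"knob",ang(k,p),np.linalg.norm((k-p)[:2]),"tip",ang(t,p),np.linalg.norm((t-p)[:2]))
gray=cv2.cvtColor(im,cv2.COLOR_BGR2GRAY).astype(int)
L=[]
for v in range(60,102,4):
    row=np.where(gray[v,262:292]<180)[0]+262;L.append(plane("wrist",row.mean(),v,.07)[:2])
L=np.array(L);a=np.polyfit(L[:,0],L[:,1],1);print("lever",np.degrees(np.arctan(a[0])),L[0],L[-1])
E
```

```text
25 273 280 276.56 141.08
277.25 35.088541666666664 192
[ 0.55587086 -0.24323174 -0.68165766]
0.07 [ 0.5545 -0.2196  0.07  ] knob 36.11090294342915 0.06582347349695467 tip 34.9114098588303 0.08288559305296547
0.08 [ 0.5559 -0.2183  0.08  ] knob 35.87848912661933 0.0639528711080372 tip 34.7002973798856 0.08102085504292368
0.09 [ 0.5572 -0.217   0.09  ] knob 35.63207392130472 0.06208338441900027 tip 34.47924140994406 0.0791572688148746
lever 35.63008855019651 [ 0.56912401 -0.20888359] [ 0.59385852 -0.19115577]
```

Knob and tip agree to within about 1.2° (the knob is slightly short). I'll take a second viewpoint to confirm before deciding on a nudge.

Call:
send_rows(
  motion=[
    {"travel": [0, 0, 0], "spin": -7},
    {"travel": [0, 0, 0], "spin": -7},
    {"travel": [0, 0, 0], "spin": -7},
    {"travel": [0, 0.02, 0], "spin": -7},
    {"travel": [0, 0.02, 0], "spin": -7},
  ],
)

```text
time_s: 7.87
tcp_pos: [0.6182, -0.124, 0.2139]
eef_rot: [-179.0, 0.1, -108.6]
contact_force: [-0.4, -0.0, 1.0]
gripper_width: 0.0523
```

Call:
send_rows(
  motion=[
    {"travel": [0, 0, 0], "spin": 0},
    {"travel": [0, 0, 0], "spin": 0},
    {"travel": [0, 0, 0], "spin": 0},
  ],
)

```text
time_s: 8.12
tcp_pos: [0.6149, -0.1236, 0.2136]
eef_rot: [-179.1, 0.1, -108.3]
contact_force: [-0.1, 0.1, -0.4]
gripper_width: 0.0527
```

```bash
sed -i 's/im\[0:240,140:420\]/im/' g.py; python3 g.py pics/g4.png; python3 - <<'E'
from h import *
im=cv2.imread("pics/wlast.png");u,v=px("wrist",[.588,-.199,.08]);u,v=int(u),int(v);print(u,v)
v0=max(v-75,0);u0=u-100;print(u0,v0)
cv2.imwrite("pics/g5.png",cv2.resize(im[v0:v0+150,u0:u0+200],(800,600),interpolation=cv2.INTER_CUBIC))
E
```

```text
[ 0.61485956 -0.12358729  0.21359567] [-1.79103665e+02  9.43105369e-02 -1.08275373e+02] [-0.08225445  0.12599686 -0.42850078]
grasp [ 0.61456752 -0.12352378  0.23259332] 59.59143052818347
y [254 119  29  28 643] [268.3 132.4] depth pt [ 0.6082 -0.1806  0.1149]
   plane mean [ 0.6082 -0.1806  0.115 ] axis deg 14.98 ext -0.0101 0.01
y [488 142  18  52 604] [496.4 168.2] depth pt [ 0.4095 -0.0738  0.0133]
   plane mean [ 0.4613 -0.1058  0.115 ] axis deg 87.99 ext -0.0191 0.0189
r [ 95  53  16  10 100] [102.6  57.2] depth pt [ 0.7315 -0.2862  0.0347]
   plane mean [ 0.7231 -0.2802  0.055 ] axis deg -11.61 ext -0.0062 0.0063
wrist amber_knob 0.96 [ 0.612  -0.1778  0.0886]
wrist amber_pivot 0.65 [ 0.56   -0.2166  0.0459]
wrist amber_index_tip 0.4 [ 0.625  -0.1722  0.0518]
287 99
187 24
```

View pics/g5.png

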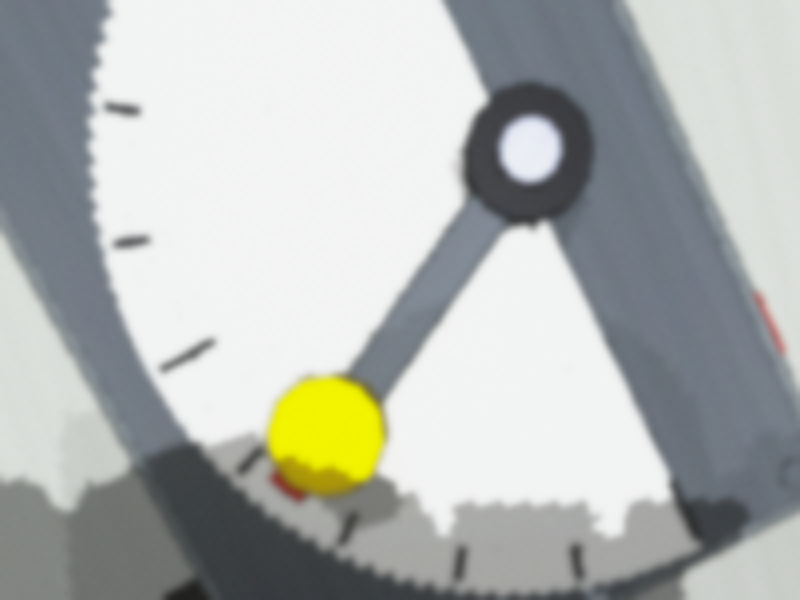

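```bash
python3 - <<'E'
from h import *
t=plane("wrist",187+288/4,24+490/4,.055);k=plane("wrist",268.3,132.4,.115)
ang=lambda a,b:np.degrees(np.arctan2(a[1]-b[1],a[0]-b[0]))
print(t,k)
for z in(.07,.08,.09):
    p=plane("wrist",187+530/4,24+149/4,z);print(z,p.round(4),ang(k,p),np.linalg.norm((k-p)[:2]),ang(t,p),np.linalg.norm((t-p)[:2]))
E
```

```text
[ 0.62388251 -0.17030573  0.055     ] [ 0.60841597 -0.18063159  0.115     ]
0.07 [ 0.5554 -0.2188  0.07  ] 35.742052158429125 0.06531655398967116 35.29575757701806 0.08390431145218226
0.08 [ 0.5566 -0.2177  0.08  ] 35.60490655368382 0.06370664627899936 35.18086219910196 0.08229562333281683
0.09 [ 0.5578 -0.2167  0.09  ] 35.46065060677624 0.06209712250198757 35.06138589282957 0.0806872793387305
```

The two views put the misalignment at 0.4° and 1.2°, and the hand still reads its original angle, so I'm handing in.

```bash
python3 -c "
from h import *
print(r.close_job())"
```

```text
the job is handed in; nothing more can be done
None
```

I turned the yellow-knob lever about 52° clockwise until it lay over its red index hand, let go of it there, and handed the job in at about 8.2 s. The gripper had already been lifted clear and was touching nothing.

- **Alignment:** two wrist-camera views after release put the knob at 36.0° and 35.6°, and the red tip at 34.8° and 35.2°. The lever is therefore 0.4–1.2° short of the hand, about 1 mm at the knob. I left it there because that is roughly the measuring error.
- **Red hand:** it read 34.5–34.9° before the move and 34.7–35.3° after, the same within measuring error.
- **Blue dimmer:** the arm never went near its lever after the start pose. I did not measure it again at the end.
- **Disagreement:** the last arm reading before release, using my first estimate of the pivot, gave 36.4°, slightly more off than the pictures. The pictures also put the pivot about 3 mm from that estimate, and with the pivot they show, the reading comes to about 35.8°.
- **Forces:** the tool force stayed under about 4 N in every reading.

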